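# Start and close the tank filler cap

### The job

The filler cap of the steel solvent tank is only lying on its neck, not on the thread. Without lifting it off or forcing it, back it counter-clockwise under light pressure until you feel it drop into its thread start, then screw it clockwise until it is fully home against its sprung seal, and let go. Leave the bottle, beaker and funnel standing where they are.

Things in the scene. Friction and masses are not known exactly. Their poses are not given: they have to be found in the camera images.
- tank: Brushed steel solvent tank, 130 (its x) by 180 (its y) by 110 mm high, fixed to the bench; it does not move. A small grey breather stands 22 mm up on its top, at x 35, y -55. Origin under its centre, z up.
- filler (a point): On the axis of the filler neck, at the height of the tank's top (110 mm above the bench). The steel neck stands 26 mm up from here under the cap and has three coarse right-hand threads, 120 degrees apart, each with a hard end stop. How they are turned about the axis is not marked and differs each time.
- cap: Loose black cap, 54 mm across, 21 mm high, 56-112 g. Origin: centre of its lower rim. Height over filler: 20 mm lying on the threads, 13 dropped into the start, 9 home. The start is 0.3 rad wide, 0.3-1.4 rad ccw; past it is a stop. Home: about 1.1 rad cw of the drop, a hard stop 0.3 rad on. The seal pushes up 2.5 N/mm below 13 mm. Over 50 N, or 0.8 N m on a stop, is forcing.
- grip (a point): Middle of the cap's upright blue grip bar: 50 mm long (its x), 14 mm thick (its y; squeeze it here from above), standing 26 mm up from the cap's flat top. This point is on the cap's axis, 34 mm above the cap's origin and 13 mm above its flat top.
- solvent_bottle: Amber glass bottle with white cap, 68 mm across, 150 mm high. Origin under its centre. Stands near the tank; leave it.
- beaker: Clear glass beaker, 68 mm across, 85 mm high. Origin under its centre. Stands near the tank; leave it.
- funnel: Aluminium funnel standing mouth down, 80 mm across, 90 mm high. Origin under its centre. Stands near the tank; leave it.
Things that resemble listed ones, but are neither listed nor needed, are in the scene too. Of the things that look like the cap, the smaller one is meant.

How it is judged:
By the outcome, as a careful person would: the job done as asked, in the order asked, and still so for the second after the job is handed in, with the robot touching nothing.
It also fails if it takes over 64 s, if anything falls off the work surface, if the arm or the gripper's body presses on something with over 40 N, if the wrist force passes 120 N, or if a joint passes its speed limit or range.

### The arm

A 6-joint arm with a two-finger parallel gripper is mounted at the origin on the work surface. World frame = base frame: x ahead of the robot, y to its left, z up, the work surface at z = 0. Lengths are in mm, angles in rad, forces in N, time in s.
With the tool pointing down it reaches from about 350 to 875 mm from the base axis. Payload 4.2 kg.
Tool frame: the origin (TCP) lies at the very end of the fingers, on their centre line; the grasp point (between the pads) lies 19 mm behind it (arm.grasp_offset is the distance from the TCP to the grasp point, in mm); z points along the fingers, y is the direction in which the jaws open and shut (so a half turn about z gives the same grasp; the last joint's range is limited). The gripper opens to 85 mm and grips with 20 to 120 N. Pads are 22 mm wide; open, the fingers measure 114 mm over their backs; the gripper's body (76 mm by 85 mm) begins 54 mm behind the grasp point. The pads swing forward as they close: fully open they stand 13 mm farther back than shut.
Start: joints at [1.575, 0.385, 0.008, 0, -1.194, -0.259], TCP at [157.501, 604.808, 231.312] pointing down, gripper open.
Joint ranges: [-3.14, 3.14], [-1.21, 2.06], [-1.07, 1.41], [-3.16, 2.05], [-2.99, -0.16], [-3.1, 3.1]. Speed limits (rad/s): [2.79, 2.79, 3.14, 3.14, 3.14, 3.14].

### API

Orientations are given as a unit quaternion [x, y, z, w].
In Python, from bench import arm gives the robot as it stands.
- The arm moves only by the tool arm_command, never from a script. Its argument "commands" is one flat list of numbers, 4 for each row, row after row: the shift along the tool's x, y, z in m, then the turn about the tool's z in degrees. In form: [tx, ty, tz, roll, tx, ty, tz, roll, ...]. A call has exactly 5 rows; each row shifts and turns the pose as measured when the row begins, along the tool's axes as they then stand; what a row does not reach is not made up. A row lasts 1/10 s, in which the tool goes at most 50 mm and 8.59 degrees, less where a joint would pass 70% of its speed; a pose out of reach is approached as far as the arm can. A call with a gripper value outside its range is refused whole. "jaw" is the opening, from 0 (shut) to 1 (fully open), set as the call begins (left out, the last holds). The fingers move at their own pace and stop on an object; the grip force is fixed at half the most. Time passes only in rows, so rows that do not move let the fingers close, or fill a call up. It gives the time, the measured TCP pose, the force and the opening at its end, in the units of the state.
- arm.read_state(): the state, without advancing time (a new reading comes with each control period).
- arm.get_image(name): name is "scene" or "top" or "wrist"; returns the picture (480x640x3 uint8, red, green, blue); there is no depth.
- arm.camera_info(name): a dict with "camera_matrix" (3x3 intrinsics, pixels), "world_from_camera" (4x4, takes a point from camera to world coordinates). Camera axes: x right, y down, z forward; pixel columns grow to the right and rows downward; lengths in mm; the calibration is good to about 2 mm. The wrist camera is an equidistant fisheye: a pixel r from the principal point sees the ray r / f radians off the axis. A picture is of the moment at which its call begins: read the wrist's pose just before it. camera_info takes no time and is no camera call; for the wrist camera it gives the pose at the moment of the call.
- arm.job_done(): hands the job in, once; it reports no verdict.
Trained networks look in the newest picture that a camera, given by its name, has taken for a name from the list of things; names that differ only in an ending like _2 or _b are one class to them, and where a whole thing is asked for, a point or a joint stands for the part that bears it (a point fixed in the world has none). Each returns a list of dicts, best first, with "confidence" (0 to 1); they miss things now and then, are a little off and sometimes report something else, mostly with a low value. They report only what shows in the picture. A call takes as long as a camera call. They do not tell look-alikes from the thing itself.
- arm.regions_of(camera, target): "mask" (480x640 bool, what is visible of it).
- arm.place_of(camera, target): "centre" ([x, y, z] in mm, in the coordinates of the camera as it stood for that picture, good to about 4 mm: a listed point, or the origin of a listed thing).
The state is a dict: "clock": time; "joints": joint angles; "joint_vel": joint speeds; "joint_efforts": joint torques, N m; "position": TCP position; "ee_rot": TCP orientation; "contact_force": force on the tool from outside, world axes, zero at the start; "wrist_torque": the same for the moment, N m; "gripper_width": finger opening in mm.
Only numpy, scipy, OpenCV 4.12 (cv2) and the standard library are available. Lean on these libraries where they do the work, as an engineer would, in place of code of your own. Each camera call takes 0.05 s, during which the arm holds its last target.

## Working session

There is one attempt and no reset: what is moved stays moved. The work goes in short steps, Python scripts to look and compute and a tool call to move; the robot and the scene stay as the last step left them, time stands still between calls to the robot, and variables do not carry over. Pictures are saved under pics/ and viewed, and the job is handed in when it is done.

Besides the shell and the picture viewer there is one more tool, called after "Request:" as name(argument=value, ...), one argument or row to a line, values as JSON. arm_command: Moves the arm, as the interface text tells. Its arguments: {"type":"object","properties":{"commands":{"type":"array"},"jaw":{"type":"number"}},"required":["commands"]}

```bash
mkdir -p pics; ls
python3 - <<'E'
from bench import arm
import cv2
for n in ["scene","top","wrist"]:
    im=arm.get_image(n); cv2.imwrite(f"pics/{n}0.png",im[:,:,::-1])
    print(n,arm.camera_info(n))
print(arm.read_state(), arm.grasp_offset)
E
```

```text
pics
scene {'camera_matrix': array([[493.7982769 ,   0.        , 316.66095433],
       [  0.        , 493.7982769 , 243.81509021],
       [  0.        ,   0.        ,   1.        ]]), 'world_from_camera': array([[ 6.86368296e-01,  6.11516012e-01, -3.93632733e-01,
         8.82639231e+02],
       [ 7.27244837e-01, -5.74394069e-01,  3.75747789e-01,
        -2.45485327e+02],
       [ 3.67548218e-03, -5.44168742e-01, -8.38967741e-01,
         8.46783410e+02],
       [ 0.00000000e+00,  0.00000000e+00,  0.00000000e+00,
         1.00000000e+00]])}
top {'camera_matrix': array([[534.63720885,   0.        , 325.55340425],
       [  0.        , 534.63720885, 233.9726076 ],
       [  0.        ,   0.        ,   1.        ]]), 'world_from_camera': array([[ 8.23973980e-02, -9.75746023e-01,  2.02806231e-01,
         3.48132348e+02],
       [-9.96586342e-01, -7.96243920e-02,  2.18086871e-02,
         5.19956021e+01],
       [-5.13141689e-03, -2.03910899e-01, -9.78976003e-01,
         9.72235758e+02],
       [ 0.00000000e+00,  0.00000000e+00,  0.00000000e+00,
         1.00000000e+00]])}
wrist {'camer
[... 548 characters left out ...]
ints': array([ 1.57459937e+00,  3.85383939e-01,  6.95697352e-03, -3.31125558e-04,
       -1.19398029e+00, -2.58629147e-01]), 'joint_vel': array([-0.00071894, -0.00050585,  0.00361039, -0.00016724,  0.00059014,
       -0.00141932]), 'joint_efforts': array([-1.64102930e-04, -3.92678332e+01,  1.88581771e+01,  4.18868020e+00,
       -3.44329717e-03,  1.06512282e-06]), 'position': array([157.41086207, 604.41461126, 230.48028598]), 'ee_rot': array([ 9.91885840e-01, -1.27129101e-01, -4.71883593e-05,  8.18674117e-04]), 'contact_force': array([ 0.55153993, -0.07551576, -0.11840836]), 'wrist_torque': array([-0.02517504,  0.05496142, -0.03265802]), 'gripper_width': 85.24937073606966} 18.700000000000003
```

View pics/scene0.png

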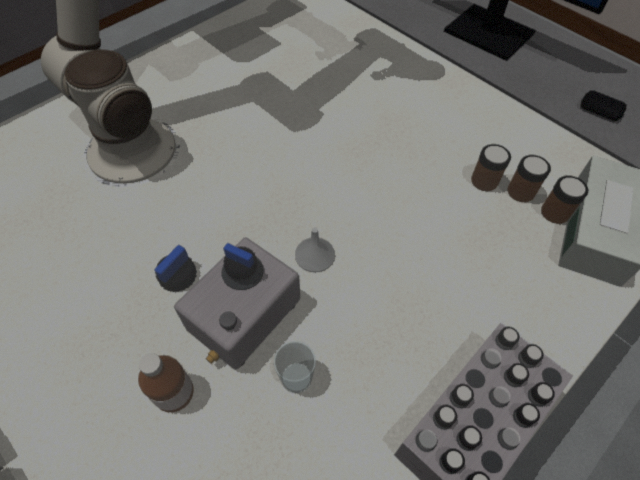

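View pics/top0.png

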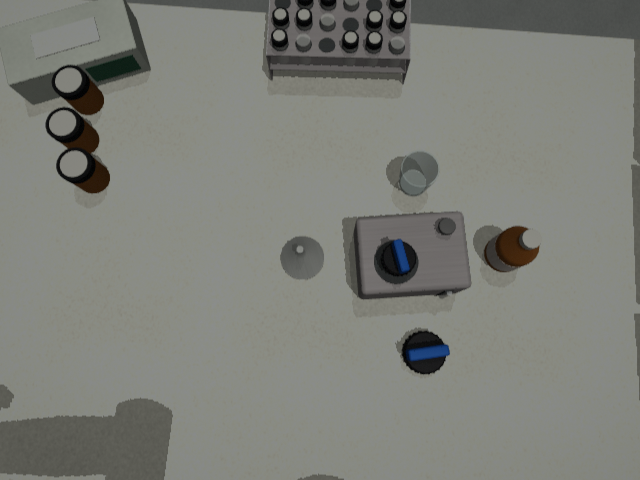

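View pics/wrist0.png

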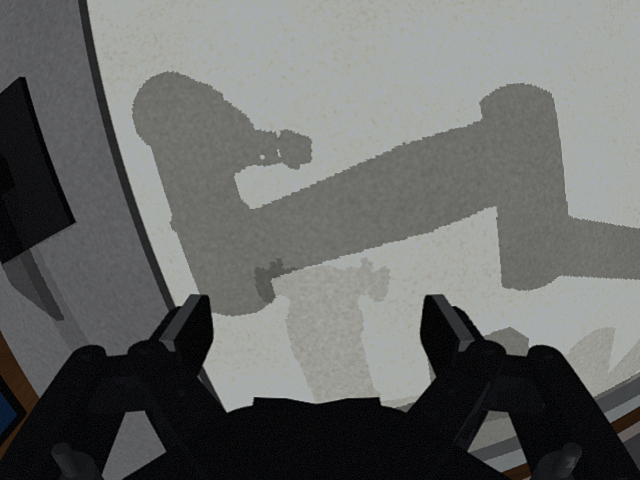

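The candidates for the cap are the black cap with a blue bar on the tank (top 399,258; scene 240,262) and a similar one on the bench (top 425,352; scene 176,270). The bench one looks larger, and the tank one sits on the neck. I'll check this in a crop and measure.

```bash
cat > h.py <<'E'
import numpy as np, cv2
from bench import arm
def ray(cam,uv):
    ci=arm.camera_info(cam);K=ci["camera_matrix"];T=ci["world_from_camera"]
    d=T[:3,:3]@np.linalg.inv(K)@np.array([uv[0],uv[1],1.]);return T[:3,3],d
def onz(cam,uv,z):
    o,d=ray(cam,uv);return o+d*(z-o[2])/d[2]
def tri(r1,r2):
    A=[];b=[]
    for o,d in (r1,r2):
        d=d/np.linalg.norm(d);P=np.eye(3)-np.outer(d,d);A.append(P);b.append(P@o)
    return np.linalg.solve(sum(A),sum(b))
def w(cam,c):
    T=arm.camera_info(cam)["world_from_camera"];return T[:3,:3]@np.array(c)+T[:3,3]
E
python3 - <<'E'
from h import *
np.set_printoptions(precision=1,suppress=True)
for cam in ["top","scene"]:
    im=arm.get_image(cam)
    for t in ["cap","grip","filler","tank","solvent_bottle","beaker","funnel"]:
        for r in arm.place_of(cam,t)[:3]:
            print(cam,t,round(r["confidence"],2),w(cam,r["centre"]))
    hsv=cv2.cvtColor(im,cv2.COLOR_RGB2HSV)
    m=((hsv[...,0]>100)&(hsv[...,0]<130)&(hsv[...,1]>150)&(hsv[...,2]>60)).astype(np.uint8)
    n,l,s,c=cv2.connectedComponentsWithStats(m)
    for i in range(1,n):
        if s[i,4]>40: print(cam,s[i],c[i],onz(cam,c[i],164))
    c0=im[200:400,340:490] if cam=="top" else im[220:320,140:300]
    cv2.imwrite(f"pics/crop_{cam}.png",cv2.resize(c0[:,:,::-1],None,fx=4 if cam=="scene" else 3,fy=4 if cam=="scene" else 3,interpolation=cv2.INTER_CUBIC))
E
```

```text
top cap 0.93 [494.2 -49.8 131.4]
top cap 0.83 [ 351.9 -113.    -0.9]
top grip 0.84 [488.8 -48.  160.7]
top grip 0.67 [ 352.7 -116.3   43.9]
top filler 0.56 [486.5 -45.5 114.1]
top tank 0.8 [513.2 -74.3  -2.1]
top solvent_bottle 0.69 [ 538.4 -247.6    1.3]
top beaker 0.8 [658.4 -78.5  -0.4]
top beaker 0.4 [488.6 -48.7 112.3]
top beaker 0.26 [493.1 -48.5 132.5]
top funnel 0.63 [500.  117.1   2.7]
top [394 240  16  32 281] [401.3 255.4] [491.6 -48.2 164. ]
top [408 345  41  16 467] [428.2 352.4] [350.1 -95.6 164. ]
scene cap 0.85 [488.8 -44.7 129.2]
scene cap 0.78 [ 350.5 -113.3    0.1]
scene grip 0.86 [492.  -49.6 163.9]
scene grip 0.75 [ 352.7 -113.8   49.5]
scene filler 0.92 [490.6 -48.5 111.6]
scene tank 0.76 [508.5 -73.4  -1.6]
scene solvent_bottle 0.95 [ 538.9 -255.6   -0.1]
scene beaker 0.87 [656.2 -85.    2.2]
scene funnel 0.98 [502.9 113.2   1.3]
scene [226 245  25  15 131] [237.9 251.6] [485.4 -43.7 164. ]
scene [168 248  14  11  46] [174.6 252.9] [ 416.9 -120.3  164. ]
```

View pics/crop_top.png

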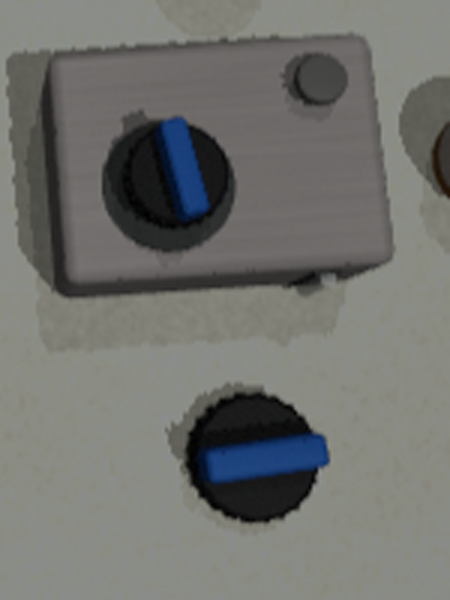

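View pics/crop_scene.png

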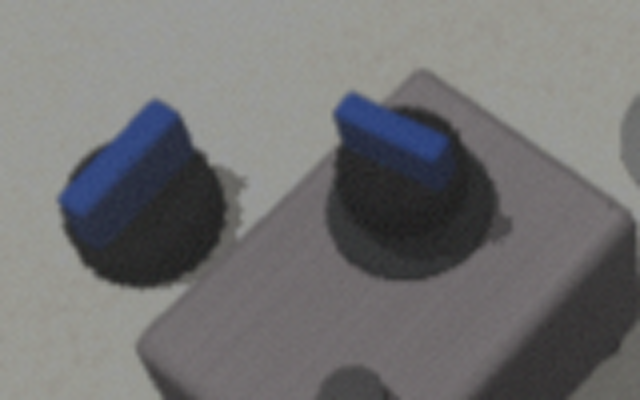

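The tank cap at top (399,258) is visibly the smaller one (about 27 mm radius), and it sits on the neck at a height of about 130. I'll take it, and next I need the bar direction.

Run:
```python
from h import *
from scipy.spatial.transform import Rotation as R
np.set_printoptions(precision=3,suppress=True)
im=arm.get_image("top");hsv=cv2.cvtColor(im,cv2.COLOR_RGB2HSV)
m=((hsv[...,0]>100)&(hsv[...,0]<130)&(hsv[...,1]>150)&(hsv[...,2]>60)).astype(np.uint8)
m[:,:380]=0;m[290:]=0
p=cv2.boxPoints(cv2.minAreaRect(cv2.findNonZero(m)));print(p)
W=np.array([onz("top",q,177)[:2] for q in p])
e=[W[1]-W[0],W[2]-W[1]];print(W,[np.linalg.norm(x) for x in e],[np.degrees(np.arctan2(x[1],x[0])) for x in e],W.mean(0))
s=arm.read_state();Rm=R.from_quat(s["ee_rot"]).as_matrix();print(Rm,s["clock"])
g=np.array([491,-48,235.]);print(Rm.T@(g-s["position"]))
```

```text
[[392.699 240.917]
 [401.106 238.582]
 [409.745 269.682]
 [401.338 272.017]]
[[510.44  -32.516]
 [515.077 -45.001]
 [468.698 -60.434]
 [464.155 -48.086]] [np.float64(13.318599450596642), np.float64(48.87895005453562)] [np.float64(-69.62489929484504), np.float64(-161.59503756581776)] [489.592 -46.509]
[[ 0.968 -0.252 -0.   ]
 [-0.252 -0.968  0.   ]
 [-0.     0.    -1.   ]] 1.0
[487.282 547.69   -3.706]
```

Request:
arm_command(
  commands=[0, 0, 0, 8.5, 0, 0, 0, 8.5, 0, 0, 0, 8.5, 0, 0, 0, 8.5, 0, 0, 0, 8.5],
  jaw=0.6,
)

```text
clock: 1.5
position: [157.5, 604.8, 231.3]
ee_rot: [0.875, -0.484, 0.0, 0.0]
contact_force: [0.4, 0.2, 1.3]
gripper_width: 51.2
```

```bash
cat > st.py <<'E'
from h import *
import sys
from scipy.spatial.transform import Rotation as R
np.set_printoptions(precision=3,suppress=True)
s=arm.read_state();Rm=R.from_quat(s["ee_rot"]).as_matrix()
print("t",s["clock"],"p",s["position"],"yaw",np.degrees(np.arctan2(Rm[1,0],Rm[0,0])),"j",s["joints"],"F",s["contact_force"],"T",s["wrist_torque"],"w",s["gripper_width"],"tz",Rm[:,2])
if len(sys.argv)>1:
    g=np.array([float(a) for a in sys.argv[1:4]]);print("tool move",Rm.T@(g-s["position"]))
E
python3 st.py 490 -47 235
```

```text
t 1.5 p [157.497 604.793 231.311] yaw -57.83068678599669 j [ 1.575  0.385  0.008  0.    -1.194 -1.013] F [0.427 0.217 1.295] T [ 0.029 -0.011 -0.037] w 51.18329200277553 tz [ 0. -0. -1.]
tool move [728.762  65.573  -3.677]
```

Request:
arm_command(
  commands=[0.045, 0.004, 0, 0, 0.045, 0.004, 0, 0, 0.045, 0.004, 0, 0, 0.045, 0.004, 0, 0, 0.045, 0.004, 0, 0],
)

```text
clock: 2.0
position: [261.0, 401.7, 229.3]
ee_rot: [0.876, -0.482, 0.0, -0.0]
contact_force: [1.8, -0.1, 1.0]
gripper_width: 51.3
```

Request:
arm_command(
  commands=[0.045, 0.004, 0, 0, 0.045, 0.004, 0, 0, 0.045, 0.004, 0, 0, 0.045, 0.004, 0, 0, 0.045, 0.004, 0, 0],
)

```text
clock: 2.5
position: [367.4, 192.7, 231.1]
ee_rot: [0.877, -0.48, 0.001, -0.003]
contact_force: [0.8, 1.0, 0.8]
gripper_width: 50.7
```

```bash
python3 st.py 490 -47 235
```

```text
t 2.5 p [367.393 192.669 231.141] yaw -57.35172237926815 j [ 0.879  0.014 -0.471  0.001 -1.079 -0.309] F [0.833 0.999 0.769] T [ 0.054 -0.151  0.037] w 50.669391820137726 tz [ 0.004  0.004 -1.   ]
tool move [267.939  26.036  -4.389]
```

Request:
arm_command(
  commands=[0.045, 0.004, -0.001, 0, 0.045, 0.004, -0.001, 0, 0.045, 0.004, -0.001, 0, 0.045, 0.004, -0.001, 0, 0.045, 0.004, -0.001, 0],
)

```text
clock: 3.0
position: [475.0, -16.6, 238.4]
ee_rot: [0.878, -0.479, 0.003, -0.006]
contact_force: [0.9, 1.4, 1.0]
gripper_width: 50.9
```

Request:
arm_command(
  commands=[0.02, 0.0, 0, 0, 0, 0, 0, 8.5, 0, 0, 0, 8.5, 0, 0, 0, 8.5, 0, 0, 0, 8.5],
)

```text
clock: 3.5
position: [488.5, -40.7, 238.5]
ee_rot: [-0.695, 0.719, -0.002, 0.007]
contact_force: [-0.2, 0.3, 0.1]
gripper_width: 51.1
```

Request:
arm_command(
  commands=[0, 0, 0, 8.5, 0, 0, 0, 8.5, 0, 0, 0, 8.5, 0, 0, 0, 8.5, 0, 0, 0, 8.5],
)

```text
clock: 4.0
position: [488.4, -41.0, 239.1]
ee_rot: [-0.383, 0.924, 0.001, 0.007]
contact_force: [-1.0, 0.7, 0.9]
gripper_width: 51.1
```

```bash
python3 st.py 490 -47 225
```

```text
t 4.0 p [488.435 -41.019 239.13 ] yaw -134.93372621735614 j [ 0.246  0.141 -0.306 -0.004 -1.109 -1.028] F [-0.986  0.714  0.854] T [-0.003  0.052 -0.053] w 51.136605924833745 tz [ 0.013  0.007 -1.   ]
tool move [ 3.331 -5.271 14.106]
```

Request:
arm_command(
  commands=[0.003, -0.005, 0, 0, 0, 0, 0, 6.7, 0, 0, 0, 6.7, 0, 0, 0, 6.7, 0, 0, 0, 6.7],
)

```text
clock: 4.5
position: [490.3, -48.2, 239.7]
ee_rot: [-0.157, 0.988, 0.002, 0.008]
contact_force: [-0.5, 0.7, -0.5]
gripper_width: 51.4
```

```bash
python3 st.py 490 -47 200
python3 - <<'E'
from h import *
np.set_printoptions(precision=1,suppress=True)
T=arm.camera_info("wrist")["world_from_camera"]
im=arm.get_image("wrist");cv2.imwrite("pics/wrist1.png",im[:,:,::-1])
for r in arm.place_of("wrist","grip")[:2]: print(r["confidence"],T[:3,:3]@np.array(r["centre"])+T[:3,3])
for r in arm.place_of("wrist","filler")[:2]: print(r["confidence"],T[:3,:3]@np.array(r["centre"])+T[:3,3])
hsv=cv2.cvtColor(im,cv2.COLOR_RGB2HSV)
K=arm.camera_info("wrist")["camera_matrix"]
m=((hsv[...,0]>100)&(hsv[...,0]<130)&(hsv[...,1]>150)&(hsv[...,2]>60)).astype(np.uint8)
n,l,s,c=cv2.connectedComponentsWithStats(m)
for i in range(1,n):
    if s[i,4]>40: print(s[i],c[i])
E
```

```text
t 4.5 p [490.289 -48.194 239.687] yaw -161.9431471472742 j [ 0.23   0.144 -0.301 -0.004 -1.11  -1.484] F [-0.505  0.72  -0.512] T [-0.016  0.034  0.023] w 51.39211592577064 tz [ 0.014  0.007 -1.   ]
tool move [ 0.537  1.139 39.686]
0.73 [485.7 -48.2 161. ]
0.69 [ 343.9 -109.3   46.9]
[ 257   19   77   32 1957] [295.7  34. ]
[ 307  202   25   87 2025] [318.7 244.8]
```

View pics/wrist1.png

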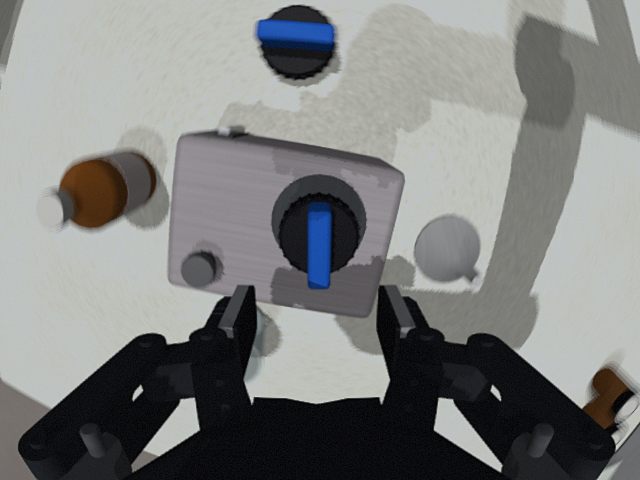

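Wrist view: the bar runs from (320,205) to (319,288), parallel to the pads and centred between the fingers (column about 317). Now I'll measure its centre.

Run:
```python
from h import *
from scipy.spatial.transform import Rotation as R
np.set_printoptions(precision=1,suppress=True)
ci=arm.camera_info("wrist");T=ci["world_from_camera"];K=ci["camera_matrix"];s=arm.read_state()
def wz(uv,z):
    q=np.array([uv[0]-K[0,2],uv[1]-K[1,2]]);r=np.hypot(*q);th=r/K[0,0]
    d=T[:3,:3]@np.array([q[0]/r*np.sin(th),q[1]/r*np.sin(th),np.cos(th)])
    return T[:3,3]+d*(z-T[2,3])/d[2]
im=cv2.imread("pics/wrist1.png");
cv2.imwrite("pics/wc.png",cv2.resize(im[180:300,260:380],None,fx=5,fy=5,interpolation=cv2.INTER_CUBIC))
for uv in [(309,204),(331,204),(308,288),(329,288)]: print(wz(uv,177))
m=np.mean([wz(uv,177) for uv in [(309,204),(331,204),(308,288),(329,288)]],0);print(m)
Rm=R.from_quat(s["ee_rot"]).as_matrix();print(Rm.T@(np.array([m[0],m[1],177])-s["position"]))
```

```text
[463.3 -60.8 177. ]
[459.4 -49.  177. ]
[512.9 -45.3 177. ]
[508.9 -33.2 177. ]
[486.1 -47.1 177. ]
[ 4.6  2.2 62.6]
```

View pics/wc.png

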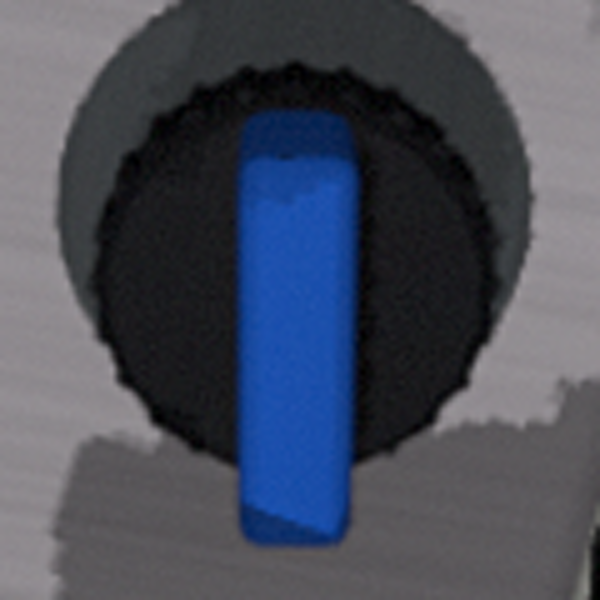

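Run:
```python
from h import *
from scipy.spatial.transform import Rotation as R
np.set_printoptions(precision=1,suppress=True)
ci=arm.camera_info("wrist");T=ci["world_from_camera"];K=ci["camera_matrix"];s=arm.read_state()
def wz(uv,z):
    q=np.array([uv[0]-K[0,2],uv[1]-K[1,2]]);r=np.hypot(*q);th=r/K[0,0]
    d=T[:3,:3]@np.array([q[0]/r*np.sin(th),q[1]/r*np.sin(th),np.cos(th)])
    return T[:3,3]+d*(z-T[2,3])/d[2]
P=[wz(uv,177) for uv in [(308.3,211.5),(331.5,211.5),(308,289),(330,289)]]
print(np.array(P));m=np.mean(P,0);print(m)
e=(P[2]+P[3]-P[0]-P[1]);print(np.linalg.norm(e)/2,np.degrees(np.arctan2(e[1],e[0])))
Rm=R.from_quat(s["ee_rot"]).as_matrix();print(Rm.T@(np.array([m[0],m[1],154])-s["position"]))
```

```text
[[467.5 -59.8 177. ]
 [463.4 -47.4 177. ]
 [513.5 -45.1 177. ]
 [509.4 -32.4 177. ]]
[488.4 -46.1 177. ]
48.34967407490499 17.91684048635404
[ 2.5  2.3 85.7]
```

Request:
arm_command(
  commands=[0.002, 0.0015, 0.016, 0, 0, 0, 0.016, 0, 0, 0, 0.016, 0, 0, 0, 0.016, 0, 0, 0, 0.012, 0],
  jaw=0.4,
)

```text
clock: 5.15
position: [491.3, -47.3, 164.0]
ee_rot: [-0.171, 0.985, 0.002, 0.012]
contact_force: [0.4, 0.4, 0.4]
gripper_width: 33.9
```

```bash
python3 st.py 489.2 -46.7 156
python3 - <<'E'
from h import *
cv2.imwrite("pics/wrist2.png",arm.get_image("wrist")[:,:,::-1])
E
```

```text
t 5.15 p [491.292 -47.287 163.981] yaw -160.29855753944406 j [ 0.232  0.216 -0.419 -0.003 -0.912 -1.457] F [0.418 0.417 0.411] T [-0.005  0.087  0.02 ] w 33.92400535372736 tz [ 0.022  0.008 -1.   ]
tool move [1.957 1.258 7.937]
```

View pics/wrist2.png

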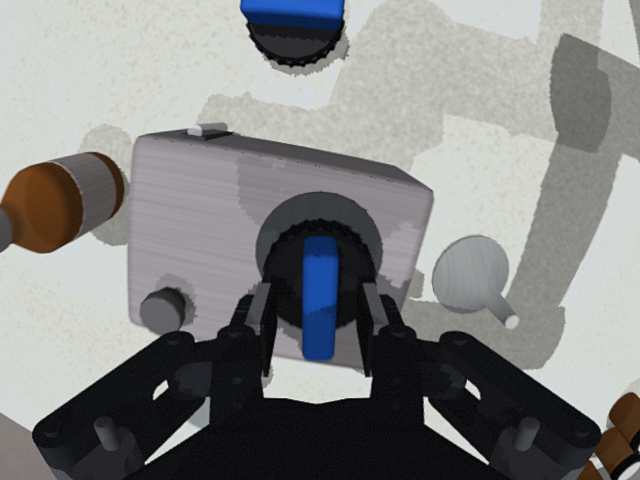

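Request:
arm_command(
  commands=[0.002, 0.001, 0.005, 0, 0, 0, 0.004, 0, 0, 0, 0, 0, 0, 0, 0, 0, 0, 0, 0, 0],
)

```text
clock: 5.7
position: [488.8, -47.2, 153.8]
ee_rot: [-0.174, 0.985, 0.002, 0.011]
contact_force: [-0.0, 0.7, 0.2]
gripper_width: 34.2
```

```bash
python3 st.py 489.2 -46.7 155
```

```text
t 5.7 p [488.821 -47.181 153.79 ] yaw -159.93073305107865 j [ 0.234  0.225 -0.437 -0.003 -0.887 -1.452] F [-0.013  0.657  0.155] T [-0.015 -0.006  0.07 ] w 34.22652673081439 tz [ 0.02   0.008 -1.   ]
tool move [-0.547  0.322 -1.199]
```

Request:
arm_command(
  commands=[0, 0, 0, 0, 0, 0, 0, 0, 0, 0, 0, 0, 0, 0, 0, 0, 0, 0, 0, 0],
  jaw=0,
)

```text
clock: 6.2
position: [489.1, -47.0, 154.6]
ee_rot: [-0.175, 0.985, 0.002, 0.011]
contact_force: [-0.6, 0.3, -0.3]
gripper_width: 12.8
```

```bash
python3 st.py;  python3 - <<'E'
from h import *
cv2.imwrite("pics/wrist3.png",arm.get_image("wrist")[:,:,::-1])
E
```

```text
t 6.2 p [489.136 -47.044 154.585] yaw -159.89769184511397 j [ 0.234  0.224 -0.437 -0.003 -0.887 -1.451] F [-0.639  0.28  -0.283] T [-0.003  0.038  0.022] w 12.773606674660547 tz [ 0.022  0.008 -1.   ]
```

View pics/wrist3.png

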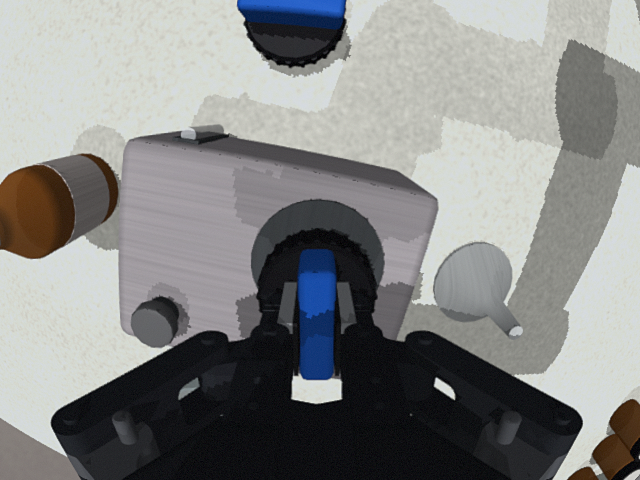

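Request:
arm_command(
  commands=[0, 0, 0.001, 0, 0, 0, 0.001, 0, 0, 0, 0.001, 0, 0, 0, 0.001, 0, 0, 0, 0.001, 0],
)

```text
clock: 6.75
position: [489.4, -47.1, 154.4]
ee_rot: [-0.175, 0.984, 0.001, 0.012]
contact_force: [-1.9, 0.3, 6.0]
gripper_width: 12.9
```

```bash
python3 st.py
```

```text
t 6.75 p [489.381 -47.096 154.369] yaw -159.7995531542672 j [ 0.234  0.224 -0.438 -0.002 -0.885 -1.452] F [-1.949  0.281  6.032] T [ 0.301  0.86  -0.05 ] w 12.890365169230245 tz [ 0.023  0.007 -1.   ]
```

Request:
arm_command(
  commands=[0, 0, 0.001, -3, 0, 0, 0.001, -3, 0, 0, 0.001, -3, 0, 0, 0.001, -3, 0, 0, 0.001, -3],
)

```text
clock: 7.25
position: [490.2, -46.0, 154.3]
ee_rot: [-0.307, 0.952, -0.0, 0.014]
contact_force: [-3.4, 3.1, 6.7]
gripper_width: 12.8
```

```bash
python3 st.py
```

```text
t 7.25 p [490.154 -46.032 154.262] yaw -144.28154144537896 j [ 0.236  0.224 -0.439 -0.002 -0.881 -1.182] F [-3.384  3.067  6.67 ] T [ 0.845  1.044 -0.124] w 12.81843907089165 tz [ 0.026  0.008 -1.   ]
```

Request:
arm_command(
  commands=[0, 0, 0.0015, -2, 0, 0, 0.0015, -2, 0, 0, 0.0015, -2, 0, 0, 0.0015, -2, 0, 0, 0.0015, -2],
)

```text
clock: 7.75
position: [489.7, -46.0, 152.4]
ee_rot: [-0.392, 0.92, -0.002, 0.014]
contact_force: [-0.5, -0.1, -0.3]
gripper_width: 12.6
```

```bash
python3 st.py
```

```text
t 7.75 p [489.692 -45.953 152.427] yaw -133.83741806121654 j [ 0.237  0.225 -0.443 -0.001 -0.875 -1.001] F [-0.481 -0.127 -0.336] T [-0.179  0.252  0.049] w 12.645388429841764 tz [ 0.027  0.007 -1.   ]
```

Force has gone to about 0 and z is falling at 26° ccw, so it's dropping. I'll stop the turn and follow it down.

Request:
arm_command(
  commands=[0, 0, 0.0015, 0, 0, 0, 0.0015, 0, 0, 0, 0.0015, 0, 0, 0, 0.0015, 0, 0, 0, 0.0015, 0],
)

```text
clock: 8.25
position: [489.6, -46.0, 144.6]
ee_rot: [-0.391, 0.92, -0.002, 0.013]
contact_force: [-2.6, 0.5, 6.4]
gripper_width: 12.8
```

```bash
python3 st.py
```

```text
t 8.25 p [489.584 -45.96  144.644] yaw -133.92864160353403 j [ 0.237  0.235 -0.453 -0.001 -0.857 -1.003] F [-2.607  0.549  6.386] T [0.329 0.928 0.018] w 12.824017976925138 tz [ 0.026  0.007 -1.   ]
```

Dropped: z fell from 154.3 to 144.6 with the cap now resting on the seal. Next I'll turn it clockwise.

Request:
arm_command(
  commands=[0, 0, 0.001, 3, 0, 0, 0.001, 4, 0, 0, 0.001, 4, 0, 0, 0.001, 4, 0, 0, 0.001, 4],
)

```text
clock: 8.75
position: [490.2, -47.2, 144.3]
ee_rot: [-0.229, 0.973, -0.002, 0.013]
contact_force: [-3.0, 0.1, 7.8]
gripper_width: 13.0
```

```bash
python3 st.py
```

```text
t 8.75 p [490.234 -47.207 144.264] yaw -153.49886893562655 j [ 0.237  0.236 -0.455  0.004 -0.854 -1.348] F [-3.006  0.097  7.819] T [0.074 1.095 0.052] w 12.999570240934686 tz [ 0.027  0.003 -1.   ]
```

Request:
arm_command(
  commands=[0, 0, 0.001, 4, 0, 0, 0.001, 4, 0, 0, 0.001, 4, 0, 0, 0.001, 4, 0, 0, 0.001, 4],
)

```text
clock: 9.25
position: [489.4, -48.1, 144.0]
ee_rot: [-0.051, 0.999, -0.001, 0.013]
contact_force: [-4.8, 1.3, 7.8]
gripper_width: 12.8
```

```bash
python3 st.py;  python3 - <<'E'
from h import *
cv2.imwrite("pics/wrist4.png",arm.get_image("wrist")[:,:,::-1])
c=arm.get_image("scene")[190:340,140:340]
cv2.imwrite("pics/scene4.png",cv2.resize(c[:,:,::-1],None,fx=4,fy=4,interpolation=cv2.INTER_CUBIC))
E
```

```text
t 9.25 p [489.352 -48.057 144.031] yaw -174.20167348103257 j [ 0.237  0.235 -0.457  0.008 -0.854 -1.711] F [-4.777  1.285  7.839] T [0.471 1.219 0.128] w 12.817421937281763 tz [ 0.025  0.    -1.   ]
```

View pics/wrist4.png

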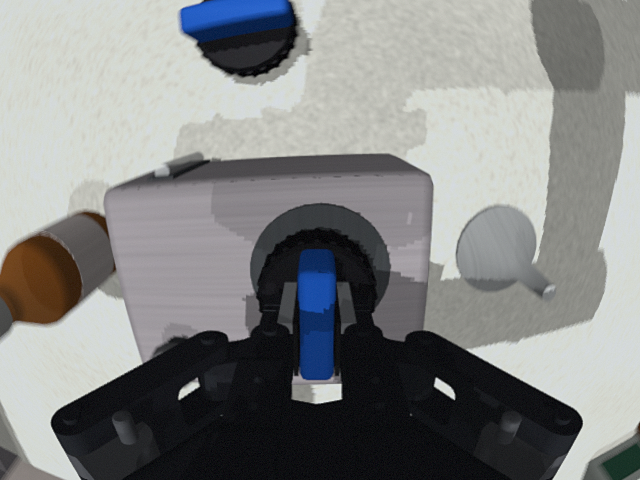

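View pics/scene4.png

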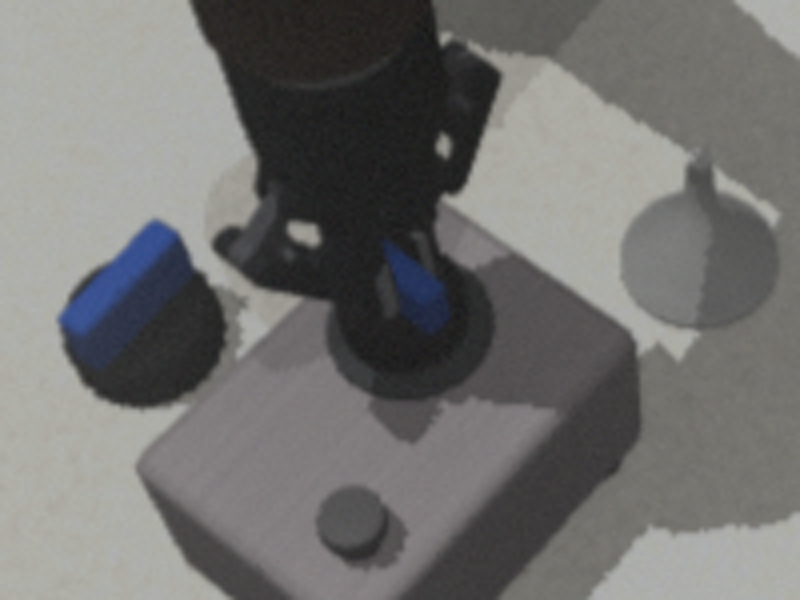

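The cap turns with the pads and the grip on the bar is unchanged. Cap rim at scene crop (400,345) is lower than before. I'll continue.

Request:
arm_command(
  commands=[0, 0, 0.001, 4, 0, 0, 0.001, 4, 0, 0, 0.001, 4, 0, 0, 0.001, 4, 0, 0, 0.001, 4],
)

```text
clock: 9.85
position: [489.4, -47.5, 143.8]
ee_rot: [0.128, 0.992, 0.001, 0.013]
contact_force: [-3.7, 0.3, 5.6]
gripper_width: 12.8
```

```bash
python3 st.py
```

```text
t 9.85 p [489.444 -47.542 143.78 ] yaw 165.2929898874972 j [ 0.239  0.235 -0.459  0.009 -0.851 -2.072] F [-3.66   0.3    5.597] T [0.156 0.924 0.089] w 12.840398203865638 tz [ 0.027 -0.001 -1.   ]
```

Request:
arm_command(
  commands=[0, 0, 0.001, 2, 0, 0, 0.001, 2, 0, 0, 0.001, 2, 0, 0, 0.001, 2, 0, 0, 0.001, 2],
)

```text
clock: 10.35
position: [489.4, -47.5, 143.6]
ee_rot: [0.216, 0.976, 0.001, 0.013]
contact_force: [-4.2, 1.6, 8.0]
gripper_width: 12.8
```

```bash
python3 st.py
```

```text
t 10.35 p [489.434 -47.466 143.607] yaw 155.07757354021325 j [ 0.24   0.235 -0.461  0.012 -0.85  -2.254] F [-4.246  1.571  7.983] T [0.375 1.161 0.132] w 12.840444326060373 tz [ 0.027 -0.003 -1.   ]
```

Request:
arm_command(
  commands=[0, 0, 0.001, 1.5, 0, 0, 0.001, 1.5, 0, 0, 0.001, 1.5, 0, 0, 0.001, 1.5, 0, 0, 0.001, 0],
)

```text
clock: 10.85
position: [489.3, -47.3, 143.6]
ee_rot: [0.267, 0.964, 0.001, 0.014]
contact_force: [-3.4, 1.9, 7.6]
gripper_width: 13.0
```

```bash
python3 st.py
```

```text
t 10.85 p [489.346 -47.268 143.606] yaw 149.05085724728994 j [ 0.242  0.234 -0.462  0.015 -0.849 -2.363] F [-3.368  1.908  7.562] T [0.328 1.071 0.075] w 13.001223754153486 tz [ 0.027 -0.005 -1.   ]
```

z has plateaued. I'll remove the downward push to see whether the thread holds the height.

Request:
arm_command(
  commands=[0, 0, -0.0003, 0, 0, 0, -0.0003, 0, 0, 0, -0.0003, 0, 0, 0, -0.0003, 0, 0, 0, -0.0003, 0],
)

```text
clock: 11.35
position: [489.3, -47.2, 143.9]
ee_rot: [0.266, 0.964, 0.001, 0.013]
contact_force: [1.3, -0.1, -2.4]
gripper_width: 12.7
```

```bash
python3 st.py
python3 - <<'E'
from h import *
c=arm.get_image("scene")[190:340,140:340]
cv2.imwrite("pics/scene5.png",cv2.resize(c[:,:,::-1],None,fx=4,fy=4,interpolation=cv2.INTER_CUBIC))
E
```

```text
t 11.35 p [489.274 -47.2   143.906] yaw 149.0826546818231 j [ 0.242  0.234 -0.462  0.015 -0.851 -2.362] F [ 1.306 -0.067 -2.433] T [-0.188 -0.095  0.083] w 12.710808150480815 tz [ 0.026 -0.005 -1.   ]
```

View pics/scene5.png

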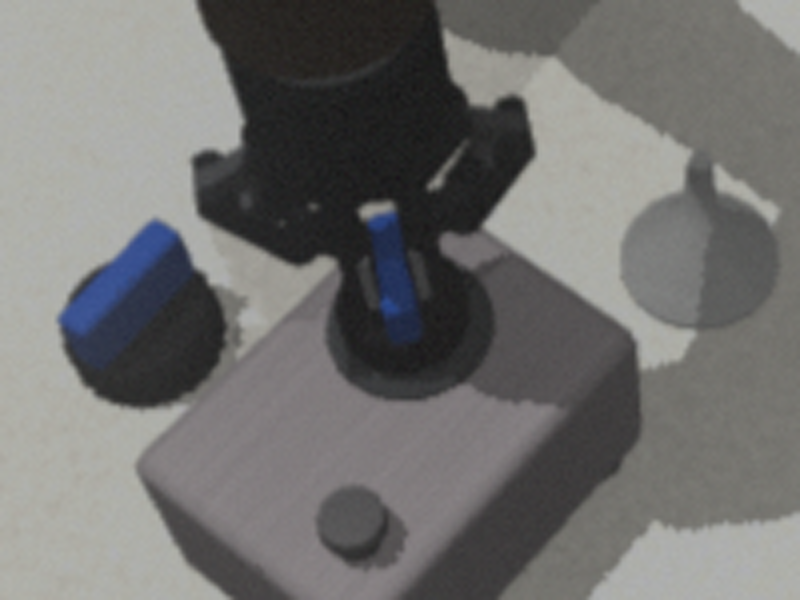

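Request:
arm_command(
  commands=[0, 0, 0.0002, 1.5, 0, 0, 0, 1.5, 0, 0, 0, 1.5, 0, 0, 0, 1.5, 0, 0, 0, 0],
)

```text
clock: 11.9
position: [488.8, -46.0, 143.9]
ee_rot: [0.319, 0.948, 0.002, 0.013]
contact_force: [-1.5, 1.7, -1.3]
gripper_width: 12.9
```

```bash
python3 st.py
```

```text
t 11.9 p [488.814 -46.042 143.87 ] yaw 142.83344595345548 j [ 0.244  0.234 -0.462  0.014 -0.852 -2.473] F [-1.51   1.671 -1.28 ] T [0.334 0.246 0.714] w 12.948950807896185 tz [ 0.025 -0.004 -1.   ]
```

Torque rose to 0.71 N m with z flat, so this is the end stop and the cap is home. I'll ease off without undoing the turn, then release.

Request:
arm_command(
  commands=[0, 0, 0.0002, -1.5, 0, 0, 0, 0, 0, 0, 0, 0, 0, 0, 0, 0, 0, 0, 0, 0],
)

```text
clock: 12.4
position: [488.8, -46.1, 143.9]
ee_rot: [0.307, 0.952, 0.002, 0.013]
contact_force: [-1.2, 2.7, 0.2]
gripper_width: 12.7
```

```bash
python3 st.py
```

```text
t 12.4 p [488.829 -46.061 143.865] yaw 144.27861842601115 j [ 0.244  0.234 -0.462  0.013 -0.851 -2.447] F [-1.221  2.747  0.204] T [0.626 0.427 0.32 ] w 12.713518513010715 tz [ 0.026 -0.004 -1.   ]
```

Request:
arm_command(
  commands=[0, 0, 0, -0.5, 0, 0, 0, 0, 0, 0, 0, 0, 0, 0, 0, 0, 0, 0, 0, 0],
  jaw=0.45,
)

```text
clock: 12.9
position: [489.9, -47.0, 144.4]
ee_rot: [0.303, 0.953, 0.002, 0.014]
contact_force: [-0.4, 1.0, 0.2]
gripper_width: 38.3
```

Request:
arm_command(
  commands=[0, 0, -0.01, 0, 0, 0, -0.02, 0, 0, 0, -0.02, 0, 0, 0, -0.02, 0, 0, 0, -0.02, 0],
)

```text
clock: 13.4
position: [485.8, -47.2, 237.3]
ee_rot: [0.304, 0.953, 0.001, 0.012]
contact_force: [1.2, 0.3, -0.0]
gripper_width: 38.3
```

```bash
python3 st.py
python3 - <<'E'
from h import *
from scipy.spatial.transform import Rotation as R
np.set_printoptions(precision=1,suppress=True)
T=arm.camera_info("wrist")["world_from_camera"]
im=arm.get_image("wrist");cv2.imwrite("pics/wrist6.png",im[:,:,::-1])
for cam in ["wrist","scene","top"]:
    if cam!="wrist": im=arm.get_image(cam);T=arm.camera_info(cam)["world_from_camera"]
    for t in ["cap","grip"]:
        for r in arm.place_of(cam,t)[:2]: print(cam,t,r["confidence"],T[:3,:3]@np.array(r["centre"])+T[:3,3])
c=arm.get_image("scene")[190:340,140:340]
cv2.imwrite("pics/scene6.png",cv2.resize(c[:,:,::-1],None,fx=4,fy=4,interpolation=cv2.INTER_CUBIC))
E
```

```text
t 13.4 p [485.767 -47.159 237.312] yaw 144.63906615102619 j [ 0.244  0.133 -0.327  0.013 -1.09  -2.438] F [ 1.229  0.263 -0.045] T [-0.005  0.029 -0.027] w 38.302888127379525 tz [ 0.023 -0.006 -1.   ]
wrist cap 0.95 [487.8 -44.  126.7]
wrist cap 0.72 [ 347.6 -114.2   -0.6]
wrist grip 0.97 [488.8 -47.5 150.5]
wrist grip 0.86 [ 347.4 -107.7   48.8]
scene cap 0.83 [488.1 -47.3 117. ]
scene cap 0.8 [ 350.4 -107.7   -1.5]
scene grip 0.89 [491.  -50.2 151.3]
scene grip 0.72 [ 351.2 -114.    49.1]
top cap 0.75 [ 349.7 -112.8   -1.9]
top grip 0.87 [489.9 -47.8 152.6]
top grip 0.77 [ 352.4 -115.    44.4]
```

View pics/scene6.png

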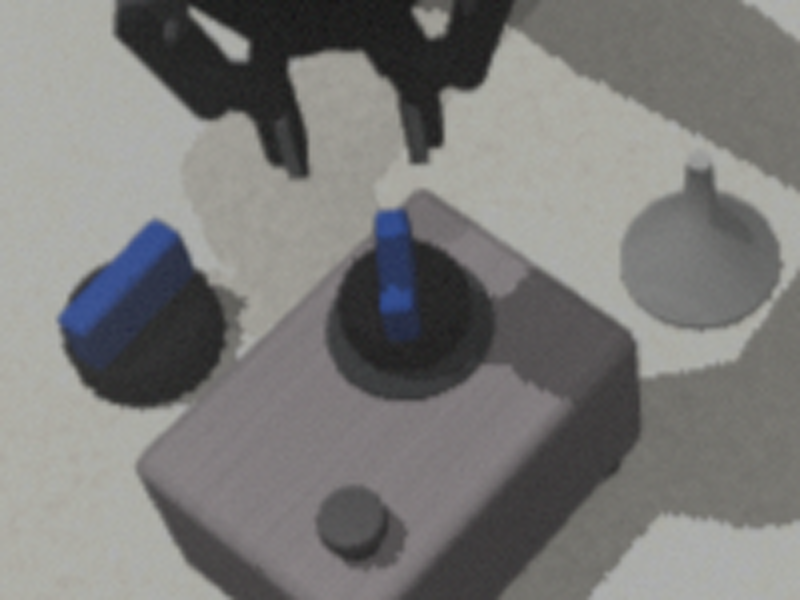

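View pics/wrist6.png

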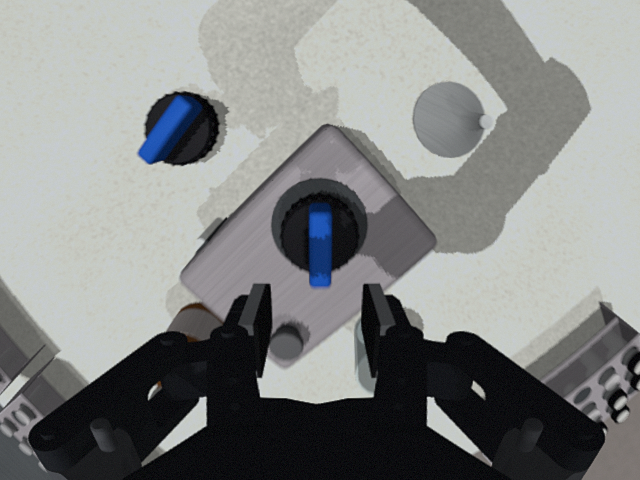

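The cap stayed down after release. The grip point reads about 151.5 mm (home 153, dropped-only 157), and the bar hasn't unwound: it still lines up with the pads at wrist (320,245). The bench cap at wrist (180,128), the funnel and the tank are where they were.

```bash
python3 -c "
from bench import arm
print(arm.job_done())"
```

```text
the job is handed in; nothing more can be done
None
```

The cap is screwed home on the tank, released, and the job is handed in at about 14 s. I gripped the bar of the smaller cap (the one on the tank) and turned it counter-clockwise about 26° under 6–7 N. The force then fell to zero and the cap sank into its thread start. I then turned it about 83° clockwise until it met its end stop, eased off about 2° and let go.

**Height:**
- The tool sat 10.7 mm lower than at the grip (11 mm nominal) and stayed there when I pulled up at 2.4 N, so the thread was holding.
- After release the three cameras put the grip point at 150.5–152.6 mm (home 153, only dropped 157).
- The wrist camera's separate estimate of the cap's rim was 126.7 mm against 119 expected. It disagrees with the grip readings and with the scene camera's 117, so I discounted it.

**Turn:** the bar still lined up with the pads after release, so it hadn't unwound.

**Forces:** the highest readings, taken at the end of each call, were about 8 N downward and 0.71 N m at the stop. That torque is under the 0.8 limit but close to it, and I had no readings between calls.

**Surroundings:** nothing near the tank was touched. The funnel showed in place in the last pictures; the bottle and beaker were only partly in view, and I did not measure their positions again.

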